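# Clip the peel caddy shut against the backstop

### The arm

A 6-joint arm with a two-finger parallel gripper is mounted at the origin on the work surface. World frame = base frame: x ahead of the robot, y to its left, z up, the work surface at z = 0. Lengths are in mm, angles in rad, forces in N, time in s.
With the tool pointing down it reaches from about 325 to 1000 mm from the base axis. Payload 5.1 kg.
Tool frame: the origin (TCP) lies midway between the tips of the shut fingers; the grasp point (between the pads) lies 19 mm behind it; z points along the fingers, y is the line along which they close (so a half turn about z gives the same grasp; the last joint's range is limited). The gripper opens to 85 mm and grips with 20 to 120 N. Pads are 22 mm wide; open, the fingers measure 114 mm over their backs; the gripper's body (76 mm by 85 mm) begins 54 mm behind the grasp point. The pads swing forward as they close: fully open they stand 13 mm farther back than shut.
Start: joints at [1.132, 0.124, 1.65, -0, 1.367, -0.083], TCP at [226.441, 609.269, 231.322] pointing down, gripper open.
Joint ranges: [-2.61, 2.61], [-1.02, 2.33], [0.03, 2.71], [-1.35, 4.49], [0.32, 2.68], [-2.91, 2.91]. Speed limits (rad/s): [2.57, 2.57, 3.14, 3.14, 3.14, 3.14].

### API

Orientations are given as a rotation vector (axis times angle).
In Python, from plant import robot, set_gripper, telemetry, eyes, ticket gives the robot as it stands. The module is installed in compiled form; this text tells all that it offers. Calls block until the motion is done:
- robot.move_ptp(position, orientation): joint-space move of the TCP to a pose.
- robot.line_to(position, ori=None, vel=150, stop_force=None): straight line of the TCP; ori=None keeps the orientation; vel is the mean speed in mm/s. With stop_force (N) it stops when the force on the tool has changed by that much, and returns True; else False.
- robot.move_j(angles): joint-space move.
- set_gripper(opening, effort=None): finger opening in mm; effort is the grip in N (None keeps the last); returns when the fingers have stopped.
- robot.sleep(seconds).
- robot.inverse_kinematics(position, orientation): joint angles nearest the present ones, or None.
- telemetry.sense(): the state.
- eyes.snapshot(name): name is "scene" or "side" or "wrist"; returns a dict with "frame" (384x512x3 uint8, blue, green, red), "depth" (384x512 float32, mm along the optical axis (not along the pixel's ray), 0 where there is no reading), "mtx" (3x3 intrinsics, pixels), "k1" (the pictures are not rectified: a ray, as slopes to the right and down, at radius r is drawn at 1 + k1 r^2 times it, then the intrinsics apply), "xyz" and "rotation" of the camera in the world. Camera axes: x right, y up, looking along -z (the intrinsics and any distortion apply to the point x, -y, -z); pixel columns grow to the right and rows downward; lengths in mm; the calibration is good to about 2 mm. A picture is of the moment at which its call begins.
A pose or a line that the arm cannot do raises robot.MotionError and nothing moves.
- ticket.sign_off(): hands the job in; it is judged then, once.
The state is a dict: "time_s": time; "joints": joint angles; "joint_vel": joint speeds; "tau": joint torques, N m; "eef_pos": TCP position; "orientation": TCP orientation; "contact_force": force on the tool from outside, world axes, zero at the start; "wrist_torque": the same for the moment, N m; "grip_width": finger opening in mm; "grasp_force": force on a finger pad.
Only numpy, scipy, OpenCV 4.12 (cv2) and the standard library are available. Lean on these libraries where they do the work, as an engineer would, in place of code of your own. Each camera call takes 0.05 s, during which the arm holds its last target. There are 200 camera calls.

### The job

Fold both open side clips of the lidded peel caddy fully down, using the steel backstop and not the fingers: push the caddy so that one clip meets the upright front face of the backstop (the side away from its foot plate) and is pressed flat, then turn the caddy half round and press the other clip flat on the same face. Keep the caddy upright, leave it released and standing on the counter, and leave the jug, squeezer, ramekin and stick where they are.

Things in the scene. Friction and masses are not known exactly. Their poses are not given: they have to be found in the camera images.
- caddy: Loose lidded caddy, about 0.5 kg: steel tub 110 (x) by 120 (y) by 78 mm high, grey lid 116 by 126 with its top at 90 mm, and on the lid's middle a solid square knob 44 by 44 mm with flat sides, from 90 to 124 mm high, to be pinched from above across its x or its y. Origin: middle of the underside; z up. A hinged clip on the +x side and one on the -x side.
- clip_a (a joint): Angle of the clip on the caddy's +x side: stiff white flap 60 wide, 46 long, 4 thick, hinged along its top edge at the lid's edge (axis along the caddy's y, at x +63 mm, z 86 mm in its frame). 0 = hanging flat along the side (closed, end of travel); grows as its lower edge swings out and up, most 1.3. Stays where left; 3 to 7 N on the lower edge folds it.
- clip_b (a joint): Angle of the clip on the caddy's -x side: stiff white flap 60 wide, 46 long, 4 thick, hinged along its top edge at the lid's edge (axis along the caddy's y, at x -63 mm, z 86 mm in its frame). 0 = hanging flat along the side (closed, end of travel); grows as its lower edge swings out and up, most 1.3. Stays where left; 3 to 7 N on the lower edge folds it.
- clip_a_lip (a point): Middle of the rounded bead (radius 4 mm, 60 long) along the lower edge of the +x clip, 44 mm below its hinge. When that clip is closed the bead is the outermost thing on that side, its outside 69 mm from the caddy's middle; open at 0.8 rad it reaches about 100 mm out.
- clip_b_lip (a point): Middle of the rounded bead (radius 4 mm, 60 long) along the lower edge of the -x clip, 44 mm below its hinge. When that clip is closed the bead is the outermost thing on that side, its outside 69 mm from the caddy's middle; open at 0.8 rad it reaches about 100 mm out.
- backstop: Bent polished steel bracket fixed to the counter: an upright plate 200 wide (y), 85 high and 6 thick with a foot plate 200 wide reaching 76 mm behind it (+x) and two slanting braces there. Origin: on the counter, in the middle of the lower edge of the flat front face; the front face is its plane x = 0 and looks along its -x, roughly towards the robot. z up.
- jug: Bystander: glass pouring jug, 96 mm across, 155 high, handle reaching 90 mm from its axis along +x. Origin: middle of the underside.
- squeezer: Bystander: green plastic two-piece citrus squeezer, 120 mm across, 100 high, with a tab reaching 99 mm along +x. Origin: middle of the underside.
- ramekin: Bystander: white ceramic ramekin, 86 mm across, 50 high. Origin: middle of the underside.
- stick: Bystander: bamboo stirring stick lying flat, 180 (x) by 14 by 6 mm. Origin: middle of the underside.

How it is judged:
By the outcome, as a careful person would: the job done as asked, in the order asked, and still so for the second after the job is handed in, with the robot touching nothing.
It also fails if it takes over 58 s, if anything falls off the work surface, if the arm or the gripper's body presses on something with over 40 N, if the wrist force passes 120 N, or if a joint passes its speed limit or range.

## Working session

There is one attempt and no reset: what is moved stays moved. The work goes in short steps, each a Python script; the robot and the scene stay as the last script left them, time stands still between calls to the robot, and variables do not carry over. Pictures are saved under pics/ and viewed, at most 10 in all, crops included, and the job is handed in when it is done.

```bash
mkdir -p pics; cat > h.py <<'E'
import numpy as np, cv2
from plant import robot,set_gripper,telemetry,eyes,ticket
def snap(n,fn=None):
    s=eyes.snapshot(n)
    if fn: cv2.imwrite('pics/'+fn,s['frame'])
    return s
def rays(s,px):
    px=np.atleast_2d(np.array(px,float)); K=np.array(s['mtx'])
    d=(px-[K[0,2],K[1,2]])/[K[0,0],K[1,1]]; u=d.copy()
    for _ in range(20): u=d/(1+s['k1']*(u**2).sum(1,keepdims=True))
    c=np.c_[u[:,0],-u[:,1],-np.ones(len(u))]
    R=np.array(s['rotation'])
    if R.shape!=(3,3): R=cv2.Rodrigues(R)[0]
    return np.array(s['xyz'],float),c@R.T
def onplane(s,px,z):
    o,d=rays(s,px); return o+d*((z-o[2])/d[:,2])[:,None]
def pts(s):
    v,u=np.mgrid[:384,:512]; o,d=rays(s,np.c_[u.ravel(),v.ravel()])
    return (o+d*s['depth'].reshape(-1,1)).reshape(384,512,3)
E
python3 - <<'E'
from h import *
for n in('scene','side','wrist'):
    s=snap(n,n+'0.png'); print(n,s['xyz'],np.round(s['rotation'],3).tolist(),s['k1'],np.array(s['mtx']).tolist(),(s['depth']>0).mean())
    np.save(n+'0.npy',s,allow_pickle=True)
a=[cv2.imread(f'pics/{n}0.png') for n in('scene','side')]
print(telemetry.sense()); 
E
```

```text
scene [1037.56206065  298.88934563 1088.31583256] [0.319, 0.565, 2.056] 0.015642364111201484 [[378.7464721048071, 0.0, 257.6816026134513], [0.0, 378.7464721048071, 193.22640235438055], [0.0, 0.0, 1.0]] 0.9959259033203125
side [ -91.37394268 -742.48910702  653.76030007] [0.976, -0.385, -0.637] -0.07088732701063892 [[392.5469069247104, 0.0, 259.97061916505106], [0.0, 392.5469069247104, 191.22289596700224], [0.0, 0.0, 1.0]] 0.9962005615234375
wrist [164.45355545 633.32102314 372.97248542] [-0.235, -0.162, 1.208] 0.008768203870154938 [[293.9107313219568, 0.0, 258.22111320454894], [0.0, 293.9107313219568, 189.5185777343114], [0.0, 0.0, 1.0]] 0.9958597819010416
{'time_s': 0.15, 'joints': array([ 1.13241416e+00,  1.24384774e-01,  1.65136864e+00, -1.24928550e-05,
        1.36753549e+00, -8.26299321e-02]), 'joint_vel': array([ 1.56794957e-03, -1.40822120e-03, -2.14371908e-03,  3.04771887e-03,
       -2.89621027e-04, -7.74642404e-05]), 'tau': array([ 9.21671781e-04, -4.24226153e+01, -3.66014564e+01, -2.45962457e-05,
        4.60890296e-03, -1.92283625e-05]), 'eef_pos': array([226.23322425, 608.83925548, 230.31141392]), 'orientation': array([-5.55792833e-01, -3.09160499e+00,  2.57915844e-03]), 'contact_force': array([-0.19180603, -0.09246604,  0.37753985]), 'wrist_torque': array([-0.02631233, -0.061427  ,  0.01844077]), 'grasp_force': 0.0, 'grip_width': 85.62121163723309}
```

View pics/scene0.png

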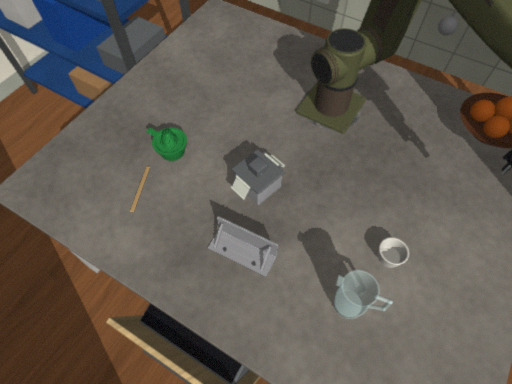

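View pics/side0.png

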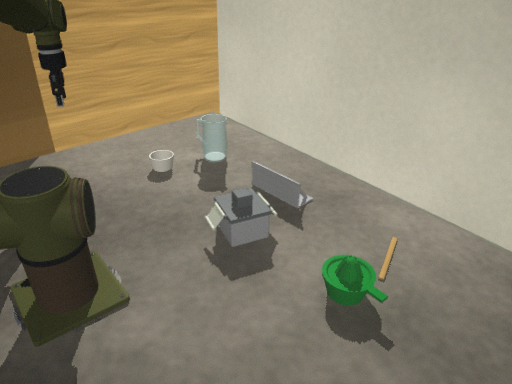

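The scene view shows the caddy around pixel (260,172), with a white clip at (241,187) and the other at (275,160). The backstop is at (243,245), with its upright along (217,222)-(278,243) and its foot plate behind. The side view shows the knob at (242,201), the lid at (243,205), clips at (217,213) and (268,203), and the upright at (277,185). The bystanders stand well clear.

```bash
cat > m.py <<'E'
from h import *
def load(n): return np.load(n+'0.npy',allow_pickle=True).item()
def rect(xy):
    r=cv2.minAreaRect(xy.astype(np.float32)); return np.round(r[0],1),np.round(r[1],1),round(r[2],1)
if __name__=='__main__':
    P={}
    for n,c,b in(('scene',(260,172),(246,240)),('side',(242,205),(280,188))):
        s=load(n); p=pts(s); P[n]=p
        v,u=np.mgrid[:384,:512]
        near=np.hypot(u-c[0],v-c[1])<45
        xy=np.hypot(*(p[...,:2]-p[c[1],c[0],:2]).transpose(2,0,1))<140
        m=near&xy
        print(n,'z table',np.median(p[360:380,150:250,2]))
        for lo,hi in((117,131),(84,97)):
            q=p[m&(p[...,2]>lo)&(p[...,2]<hi)]; print(lo,len(q),rect(q[:,:2]),np.median(q[:,2]))
        hsv=cv2.cvtColor(s['frame'],cv2.COLOR_BGR2HSV)
        w=near&(hsv[...,2]>185)&(hsv[...,1]<60)
        k,l=cv2.connectedComponents(w.astype(np.uint8))
        for i in range(1,k):
            if (l==i).sum()>15:
                q=p[l==i]; print('white',(l==i).sum(),q.mean(0).round(1),np.percentile(q,[2,98],axis=0).round(0).tolist())
        nb=(abs(u-b[0])<50)&(abs(v-b[1])<42)
        d=p[...,0]>p[c[1],c[0],0]+100
        q=p[nb&d&(p[...,2]>25)&(p[...,2]<95)]; print('stop',len(q),rect(q[:,:2]),q[:,2].max())
        q=p[nb&d&(p[...,2]>75)&(p[...,2]<95)]; print('stop top',len(q),rect(q[:,:2]),q[np.argmin(q[:,1])],q[np.argmax(q[:,1])])
    s=load('scene')
    for a in((303,98),(186,142),(395,252),(358,296),(140,190)): print(a,P['scene'][a[1],a[0]].round(0))
    f=[cv2.resize(load(n)['frame'][y:y+100,x:x+133],(532,400) if 0 else (400,300),interpolation=cv2.INTER_CUBIC) for n,x,y in(('scene',190,140),('side',190,140))]
    f=[np.vstack([cv2.resize(load(n)['frame'][y:y+150,x:x+133],(399,450),interpolation=cv2.INTER_CUBIC)]) for n,x,y in(('scene',190,140),('side',190,140))]
    cv2.imwrite('pics/crop.png',np.hstack(f))
E
python3 m.py
```

```text
scene z table -197.7401219829054
117 171 (array([457.4, -53.5]), array([44.4, 43.1]), 73.5) 123.36213986769235
84 1080 (array([457.4, -54. ]), array([128.5, 135.6]), 74.8) 89.66924650585793
white 16 [396.  -40.   90.1] [[389.0, -65.0, 88.0], [403.0, -14.0, 94.0]]
white 180 [530.2 -71.8  70. ] [[514.0, -98.0, 50.0], [547.0, -47.0, 92.0]]
stop 683 (array([674.4,  29. ]), array([ 56.1, 201. ]), 5.6) 89.82711315778147
stop top 201 (array([652.5,  27.9]), array([  8.6, 198.1]), 4.0) [660.50765846 -70.72294005  85.77188887] [646.90635937 126.7573333   81.91640011]
side z table -0.2727815027241718
117 167 (array([451.4, -55.2]), array([47.4, 42.8]), 77.3) 122.14918405354774
84 994 (array([453.3, -56.4]), array([128.3, 131.8]), 74.6) 88.45646860915633
white 23 [540.7 -43.7  64.6] [[508.0, -99.0, -2.0], [622.0, 63.0, 90.0]]
white 27 [394.4 -37.8  88. ] [[387.0, -66.0, 87.0], [402.0, -11.0, 90.0]]
white 32 [366.7 -30.8  55.3] [[358.0, -56.0, 53.0], [377.0, -4.0, 57.0]]
stop 859 (array([667.5,  26.6]), array([ 52.3, 199.7]), 3.9) 85.41527995970341
stop top 172 (array([648.1,  25.5]), array([ 11.4, 195.9]), 4.3) [651.86524975 -72.38392498  77.18954929] [639.47418144 123.12316551  78.62355787]
(303, 98) [  20. -110.    0.]
(186, 142) [ 467. -334.   60.]
(395, 252) [450. 429.  10.]
(358, 296) [630. 388.   4.]
(140, 190) [ 680. -377.    5.]
```

View pics/crop.png

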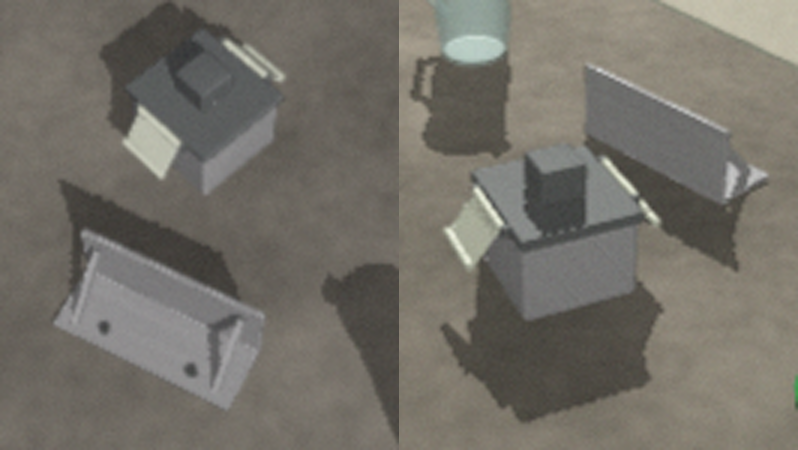

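The crop confirms both clips are open: about (155,143) and (255,60) in the left half. The knob is dark at (200,75), and the flat upright face looks towards the caddy. Next I check the wrist range, then take a wrist view from above.

```bash
cat >> h.py <<'E'
def down(deg):
    a=np.radians(deg); y=np.array([np.cos(a),np.sin(a),0]); z=np.array([0,0,-1.]); x=np.cross(y,z)
    return cv2.Rodrigues(np.c_[x,y,z])[0].ravel()
E
python3 - <<'E'
from h import *
for f0 in(-15.5,164.5):
  for d in(0,19.5,19.5+180,19.5-180):
    for p in((456,-55,90),(500,10,90),(575,22,90)):
        q=robot.inverse_kinematics(p,down(f0+d)); print(f0,d,p,None if q is None else np.round(q,2))
E
```

```text
-15.5 0 (456, -55, 90) [-0.24 -0.17  2.19 -0.    1.12  0.03]
-15.5 0 (500, 10, 90) [-0.09 -0.08  2.1  -0.    1.11  0.18]
-15.5 0 (575, 22, 90) [-0.06  0.09  1.94 -0.    1.11  0.22]
-15.5 19.5 (456, -55, 90) [-0.24 -0.17  2.19  0.    1.12 -0.31]
-15.5 19.5 (500, 10, 90) [-0.09 -0.08  2.1   0.    1.11 -0.16]
-15.5 19.5 (575, 22, 90) [-0.06  0.09  1.94  0.    1.11 -0.12]
-15.5 199.5 (456, -55, 90) [-0.24 -0.17  2.19  0.    1.12  2.83]
-15.5 199.5 (500, 10, 90) None
-15.5 199.5 (575, 22, 90) None
-15.5 -160.5 (456, -55, 90) [-0.24 -0.17  2.19 -0.    1.12  2.83]
-15.5 -160.5 (500, 10, 90) None
-15.5 -160.5 (575, 22, 90) None
164.5 0 (456, -55, 90) None
164.5 0 (500, 10, 90) None
164.5 0 (575, 22, 90) None
164.5 19.5 (456, -55, 90) [-0.24 -0.17  2.19  0.    1.12  2.83]
164.5 19.5 (500, 10, 90) None
164.5 19.5 (575, 22, 90) None
164.5 199.5 (456, -55, 90) [-0.24 -0.17  2.19  0.    1.12 -0.31]
164.5 199.5 (500, 10, 90) [-0.09 -0.08  2.1   0.    1.11 -0.16]
164.5 199.5 (575, 22, 90) [-0.06  0.09  1.94  0.    1.11 -0.12]
164.5 -160.5 (456, -55, 90) [-0.24 -0.17  2.19  0.    1.12 -0.31]
164.5 -160.5 (500, 10, 90) [-0.09 -0.08  2.1   0.    1.11 -0.16]
164.5 -160.5 (575, 22, 90) [-0.06  0.09  1.94  0.    1.11 -0.12]
```

```bash
python3 - <<'E'
from h import *
from m import rect
robot.move_ptp([456,-50,260],down(-15.5))
print(telemetry.sense()['time_s'])
s=snap('wrist','w1.png'); np.save('w10.npy',s,allow_pickle=True)
p=pts(s); print(s['xyz'])
box=lambda a,b,c,d,lo,hi:p[(p[...,0]>a)&(p[...,0]<b)&(p[...,1]>c)&(p[...,1]<d)&(p[...,2]>lo)&(p[...,2]<hi)]
for lo,hi in((117,131),(84,97)):
    q=box(380,530,-140,30,lo,hi); print(lo,len(q),rect(q[:,:2]) if len(q) else 0,np.median(q[:,2]) if len(q) else 0)
q=box(600,700,-100,150,30,78); 
if len(q): print('face',len(q),rect(q[:,:2]),np.polyfit(q[:,1],q[:,0],1),np.median(q,axis=0))
q=box(600,700,-100,150,80,92)
if len(q): print('top',len(q),rect(q[:,:2]),np.polyfit(q[:,1],q[:,0],1),q[:,1].min(),q[:,1].max())
E
```

```text
2.625
[475.06804552  16.10776853 402.80851092]
117 1919 (array([456. , -52.9]), array([43.4, 43.8]), 74.9) 123.90568129000661
84 10760 (array([455.9, -52.6]), array([124.2, 134.9]), 74.6) 90.07741944848976
face 3367 (array([671.3,  11. ]), array([ 46.1, 162.4]), 4.1) [-9.09692317e-02  6.51308803e+02] [649.4197194   11.59770072  55.50424715]
top 1301 (array([653. ,   1.1]), array([  8. , 144.6]), 3.4) [-6.20754532e-02  6.52266178e+02] -71.19522867702815 73.12177506754955
```

View pics/w1.png

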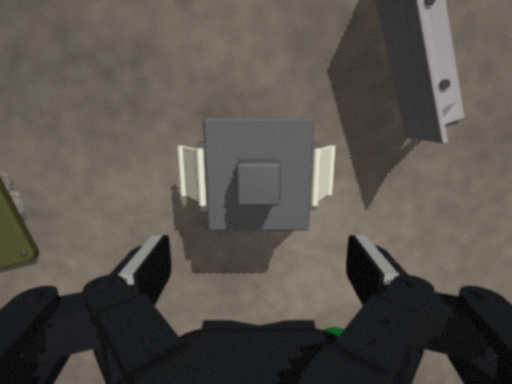

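The wrist view shows the knob at (259,183), a clip on each side at (191,176) and (323,176), and the upright's face edge along (380,0)-(440,140). I fit the face plane and grasp the knob across its x.

```bash
python3 - <<'E'
from h import *
from m import load
for n in('w1','side'):
    p=pts(load(n)).reshape(-1,3)
    q=p[(p[:,0]>600)&(p[:,0]<670)&(p[:,1]>-70)&(p[:,1]<120)&(p[:,2]>12)&(p[:,2]<78)]
    x0=np.median(q[:,0]+.07*q[:,1]) if n=='side' else 648
    k=q[abs(q[:,0]+.07*q[:,1]-x0)<9]
    for _ in range(8):
        c=np.polyfit(k[:,1],k[:,0],1); k=q[abs(q[:,0]-np.polyval(c,q[:,1]))<4]
    print(n,len(k),'slope deg',-np.degrees(np.arctan(c[0])),'x at y=0,27',c[1],np.polyval(c,27))
set_gripper(85,80)
robot.line_to([456,-53,150],down(-15.3),vel=250)
robot.line_to([456,-53,91],vel=100,stop_force=12)
set_gripper(30,80)
t=telemetry.sense(); print(t['time_s'],t['eef_pos'],t['grip_width'],t['grasp_force'],t['contact_force'])
E
```

```text
w1 4258 slope deg 3.9041895811536698 x at y=0,27 650.2812988840161 648.4386400660312
side 822 slope deg 3.9990534005130822 x at y=0,27 648.086137347475 646.1985616801783
4.6917 [455.99368241 -52.9700422   91.81959514] 43.32533295915654 82.09805130958557 [-4.57650558  0.10272578  5.52088472]
```

```bash
cat >> h.py <<'E'
YAW=3.9; N=np.array([np.cos(np.radians(YAW)),np.sin(np.radians(YAW))]); F=np.array([647.5,27.])
def at(d,z): return [*(F-d*N),z]
def st(m=''):
    t=telemetry.sense(); d=(F-t['eef_pos'][:2])@N
    print(m,round(t['time_s'],2),t['eef_pos'].round(1),'d',d.round(2),'w',round(t['grip_width'],1),'g',round(t['grasp_force']),'F',t['contact_force'].round(1),'M',t['wrist_torque'].round(2))
E
python3 - <<'E'
from h import *
Z=92
robot.line_to(at(135,Z),down(YAW),vel=60); st('stand')
print(robot.line_to(at(85,Z),vel=40,stop_force=30)); st('pre')
print(robot.line_to(at(62,Z),vel=12,stop_force=30)); st('pressed')
s=snap('side','p1.png'); w=snap('wrist','p1w.png')
cv2.imwrite('pics/p1c.png',np.hstack([cv2.resize(s['frame'][130:280,190:340],(400,400)),cv2.resize(w['frame'][60:310,130:380],(400,400))]))
E
```

```text
stand 6.36 [512.8  17.8  91.8] d 135.0 w 43.1 g 83 F [-2.1 -3.5  1.7] M [-0.62  0.15 -0.09]
False
pre 7.76 [557.8  21.8  92.6] d 89.83 w 42.6 g 85 F [-21.2  -1.4  20. ] M [-0.42  4.11 -0.1 ]
False
pressed 9.82 [580.4  23.4  92.7] d 67.2 w 43.0 g 85 F [-22.1  -0.8  21. ] M [-0.38  4.21 -0.01]
```

View pics/p1c.png

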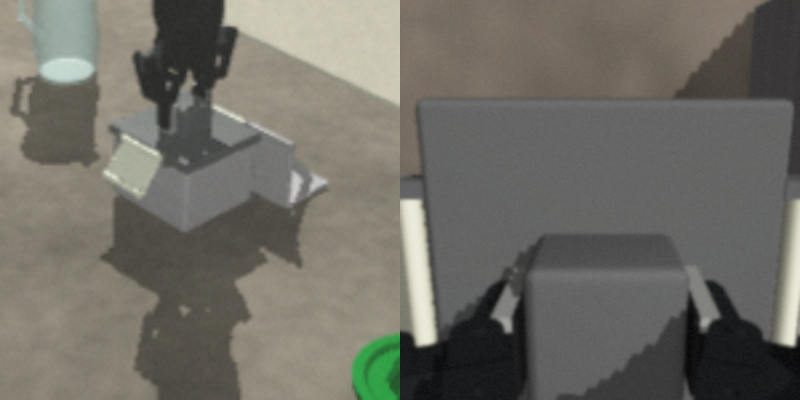

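The side half shows the caddy against the upright with the far clip hidden behind it and the near clip still open at (135,165). The wrist half shows the knob held square. I push a little further to see whether the clip has reached its end stop.

```bash
python3 - <<'E'
from h import *
for d in(60,58,56):
    print(robot.line_to(at(d,92),vel=12,stop_force=25)); st(d)
E
```

```text
False
60 10.24 [580.9  23.5  92.9] d 66.7 w 42.9 g 86 F [-28.   -1.3  25.1] M [-0.51  5.44 -0.02]
False
58 10.56 [581.4  23.5  93.2] d 66.21 w 43.1 g 86 F [-32.9  -2.   32.1] M [-0.57  6.51 -0.05]
False
56 10.88 [581.9  23.5  93.4] d 65.73 w 43.2 g 87 F [-38.8  -2.7  35.9] M [-0.68  7.72 -0.03]
```

```bash
python3 - <<'E'
from h import *
robot.line_to(at(180,92),vel=80); st('back')
robot.line_to(at(180,92),down(YAW+45),vel=80)
robot.line_to(at(180,92),down(YAW+90),vel=80); st('turned')
set_gripper(85); p=at(180,92)
robot.line_to(at(180,200),vel=200); st('up')
s=snap('side'); w=snap('wrist'); np.save('w20.npy',w,allow_pickle=True)
cv2.imwrite('pics/p2c.png',np.hstack([cv2.resize(s['frame'][130:280,170:320],(400,400)),cv2.resize(w['frame'],(400,300),interpolation=cv2.INTER_AREA) if 0 else cv2.resize(w['frame'][20:370,80:430],(400,400))]))
from m import rect
q=pts(w); r=q.reshape(-1,3); c=np.array(at(180,0))
n=np.hypot(*(r[:,:2]-c[:2]).T)<110
k=r[n&(r[:,2]>117)&(r[:,2]<131)]; print('knob',c,len(k),rect(k[:,:2]))
E
```

```text
back 12.57 [467.7  14.8  91.9] d 180.25 w 43.2 g 82 F [-0.4 -0.4 -1.2] M [ 0.04 -0.06 -0.03]
turned 14.44 [467.6  14.9  91.8] d 180.31 w 43.3 g 82 F [ 0.3  0.5 -2.5] M [ 0.29 -0.04  0.06]
up 15.62 [467.3  14.8 198.9] d 180.62 w 85.0 g 0 F [ 0.6  0.4 -0.5] M [ 0.01  0.01 -0.02]
knob [467.91682981  14.75724768   0.        ] 2987 (array([469.6,  15.2]), array([43.1, 44. ]), 3.9)
```

View pics/p2c.png

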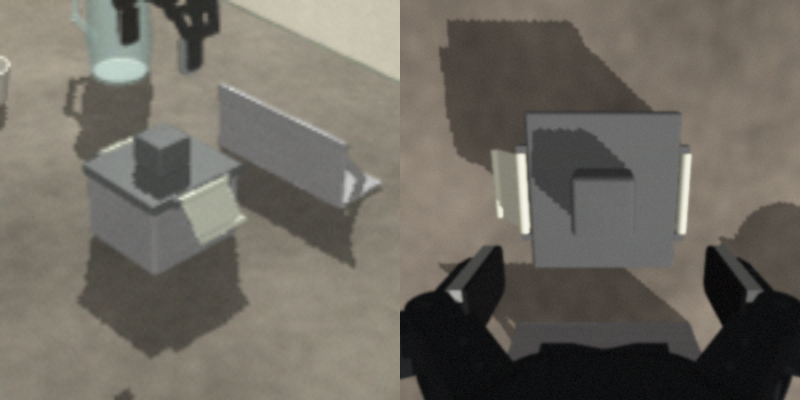

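The wrist half shows the pressed clip as a narrow strip at (683,193), lying flat. The other clip is still open at (510,190), and the caddy stands upright. Now I regrasp, complete the half turn and press the second clip.

```bash
python3 - <<'E'
from h import *
p=at(180,160)
robot.move_ptp(at(180,160),down(YAW)); robot.move_ptp(at(180,160),down(YAW-90)); st('rot')
robot.line_to(at(180,91.5),vel=100,stop_force=12); set_gripper(30,80); st('grasp')
robot.line_to(at(180,92),down(YAW-45),vel=80)
robot.line_to(at(180,92),down(YAW),vel=80); st('turned')
robot.line_to(at(120,92),vel=60)
print(robot.line_to(at(85,92),vel=30,stop_force=35)); st('pre')
print(robot.line_to(at(60,92),vel=12,stop_force=35)); st('p60')
for d in(58,56): print(robot.line_to(at(d,92),vel=12,stop_force=25)); st(d)
robot.line_to(at(130,92),vel=60); st('back')
set_gripper(85); robot.line_to(at(130,220),vel=200); st('up')
s=snap('side'); w=snap('wrist')
cv2.imwrite('pics/p3c.png',np.hstack([cv2.resize(s['frame'][130:280,190:340],(400,400)),cv2.resize(w['frame'][20:370,80:430],(400,400))]))
E
```

```text
rot 18.52 [467.9  14.8 160. ] d 179.98 w 85.2 g 0 F [ 0.2 -0.  -0.3] M [-0.03  0.06  0.03]
grasp 19.82 [468.6  14.4  92.5] d 179.33 w 43.1 g 82 F [-0.6 -2.7  5.1] M [-0.25  0.14  0.11]
turned 21.68 [467.5  14.9  92.2] d 180.45 w 43.0 g 83 F [-2.5  3.1  5.8] M [0.46 0.95 0.  ]
False
pre 24.15 [558.4  20.1  92.7] d 89.34 w 43.0 g 87 F [-18.   -3.1  19.9] M [-0.29  3.54  0.09]
False
p60 26.38 [580.3  21.8  93.2] d 67.45 w 42.7 g 88 F [-30.1  -2.7  30.6] M [-0.41  5.91  0.01]
False
58 26.7 [580.8  21.8  93.4] d 66.94 w 42.7 g 89 F [-36.7  -2.8  36.3] M [-0.46  7.12  0.03]
False
56 27.02 [581.2  21.8  93.7] d 66.45 w 42.7 g 90 F [-41.3  -4.6  40.4] M [-0.51  8.22 -0.01]
back 28.4 [518.1  17.9  92.4] d 129.76 w 42.9 g 85 F [ 4.2 -1.7  4.8] M [-0.13 -0.54 -0.08]
up 29.68 [517.   18.2 218.7] d 130.75 w 85.2 g 0 F [-0.3  0.6 -1. ] M [-0.01  0.02  0.01]
```

View pics/p3c.png

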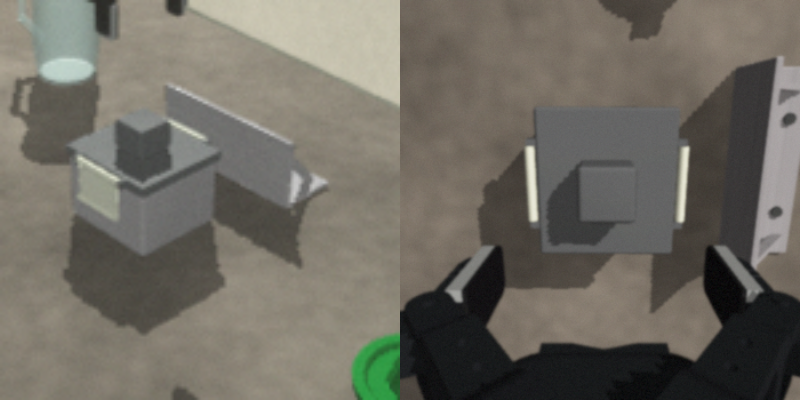

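Both clips now show as narrow flat strips at (532,185) and (683,185), and the near one lies flat on the tub in the side half. The caddy is upright and released, so I hand the job in.

```bash
python3 -c "
from h import *
print(ticket.sign_off())"
```

```text
the job is handed in; nothing more can be done
None
```

Job handed in: both clips were pressed flat on the backstop's front face with a half turn between, about 30 s in all, and the caddy is upright and released; I moved nothing else, though I took no final check of the bystanders.

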